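Load the keyed cigar mould into the press cradle

ROBOT

A 6-joint arm with a two-finger parallel gripper is mounted at the origin on the work surface. World frame = base frame: x ahead of the robot, y to its left, z up, the work surface at z = 0. Lengths are in m, angles in rad, forces in N, time in s.
With the tool pointing down it reaches from about 0.275 to 0.725 m from the base axis. Payload 5.6 kg.
Tool frame: the origin (TCP) lies midway between the tips of the shut fingers; the grasp point (between the pads) lies hold_point_z behind it (hold_point_z is the distance from the TCP to the grasp point, in m); x points along the fingers, y is the direction in which the jaws open and shut, and the axes are right-handed (so a half turn about x gives the same grasp; the last joint's range is limited). The gripper opens to 85 mm and grips with 20 to 120 N. Pads are 22 mm wide; open, the fingers measure 114 mm over their backs; the gripper's body (76 mm by 85 mm) begins 54 mm behind the grasp point. The pads swing forward as they close: fully open they stand 13 mm farther back than shut.
Start: joints at [1.422, 0.255, 0.108, 0, -1.424, -0.285], TCP at [0.231, 0.499, 0.231] pointing down, gripper open.
Joint ranges: [-2.95, 2.95], [-1.21, 1.97], [-1.09, 1.5], [-2.87, 1.71], [-2.94, -0.07], [-3.05, 3.05]. Speed limits (rad/s): [2.57, 2.57, 3.14, 3.14, 3.14, 3.14].

INTERFACE

Orientations are given as a unit quaternion [w, x, y, z].
In Python, from rig import read_state, camera, job_done, boxes_of, trace, spot_point, hold_point_z gives the robot as it stands.
- The arm moves only by the shell command python3 -m jog 'ROWS' [OPENING] [FORCE]. ROWS is JSON, a list of rows, each a list of 2 entries, a list of its own where there are three numbers: the shift along the world's x, y, z in m, then the turn, a rotation vector about the world's x, y, z in degrees. In form: [[[tx, ty, tz], [rx, ry, rz]], ...]. A call has exactly 5 rows; each row is the pose to reach, as a shift and turn from the pose commanded when the call began; what a row does not reach only later rows make up. A row lasts 1/10 s, in which the tool goes at most 50 mm and 8.59 degrees, less where a joint would pass 70% of its speed; a pose out of reach is approached as far as the arm can. A call with a gripper value outside its range is refused whole. OPENING is the finger opening in m, from 0 to 0.0854, set as the call begins (- or left out, the last holds). The fingers move at their own pace and stop on an object; FORCE is the grip in N (left out, the last holds). Time passes only in rows, so rows that repeat a pose let the fingers close, or fill a call up. It gives the time, the measured TCP pose, the force and the opening at its end, in the units of the state.
- read_state(): the state, without advancing time (a new reading comes with each control period).
- camera(name): name is "scene" or "top" or "wrist"; returns a dict with "img" (480x640x3 uint8, blue, green, red), "fovy" (degrees; the focal length in pixels is half the picture's height over the tangent of half this angle, whatever the lens; pixels are square), "cx", "cy" (the principal point, pixels), "dist_coeffs" ([k1, k2, p1, p2, k3] as OpenCV has them; the pictures are not rectified), "camera_from_world" (4x4, takes a point from world to camera coordinates); the wrist camera has in their place "mount" (4x4, takes a point from camera to tool coordinates, whose origin is the TCP and whose axes are the tool frame's). Camera axes: x right, y down, z forward; pixel columns grow to the right and rows downward; lengths in m; the calibration is good to about 2 mm. A picture is of the moment at which its call begins: read the wrist's pose just before it. There is no depth.
- job_done(): hands the job in, once; it reports no verdict.
Trained networks look in a picture, given as the dict that the camera call returned (one of the last four; its "shot" number tells which), for a name from the list of things; names that differ only in an ending like _2 or _b are one class to them, and where a whole thing is asked for, a point or a joint stands for the part that bears it (a point fixed in the world has none). Each returns a list of dicts, best first, with "conf" (0 to 1); they miss things now and then, are a little off and sometimes report something else, mostly with a low value. They report only what shows in the picture. A call takes as long as a camera call. They do not tell look-alikes from the thing itself.
- boxes_of(picture, query): "rect" ([left, top, right, bottom] in pixels, round what is visible of it).
- trace(picture, query): "region" (480x640 bool, what is visible of it) and "rect" ([left, top, right, bottom] in pixels, round what is visible of it).
- spot_point(picture, query): "pixel" ([row, column] in pixels: a listed point, or the origin of a listed thing).
The state is a dict: "time": time; "qpos": joint angles; "qvel": joint speeds; "joint_torque": joint torques, N m; "tool_pos": TCP position; "ee_rot": TCP orientation; "force": force on the tool from outside, world axes, zero at the start; "wrist_torque": the same for the moment, N m; "grip_width": finger opening in m.
Only numpy, scipy, OpenCV 4.12 (cv2) and the standard library are available. Lean on these libraries where they do the work, as an engineer would, in place of code of your own. Each camera call takes 0.05 s, during which the arm holds its last target.

TASK

Pick up the notched wooden cigar mould (the one with brass-topped horns at one end) and set it down gently, grooves up, in the green press cradle, turned so that its notch goes over the cradle's brass key, fully home on the cradle floor, and let go. Do not drop it, and leave the plain mould that has no notch where it lies.

Things in the scene. Friction and masses are not known exactly. Their poses are not given: they have to be found in the camera images.
- mould: Loose wooden block 140 (its x) x 52 (y) x 40 mm high, about 0.2 kg, three dark lengthwise grooves in its top; origin at the centre of its underside, z up. At its +x end a notch 22 mm wide, open at top, bottom and end, cuts 27 mm in and leaves two brass-topped horns. Grip across the 52 mm width at mid-length: the long sides are plain.
- mould_notch (a point): A point at the middle of the notch in the mould, level with the mould's top: 56.5 mm along the mould's +x axis and 40 mm above its origin. It tells which end has the notch.
- plain_mould: Bystander: loose wooden mould of the same size, wood, grooves and origin, but both ends solid, no notch, no brass. It must stay where it is.
- cradle: Fixed. Steel plate 186 (its x) x 96 (y) x 8 mm, green walls round a pocket 150 x 62 mm; origin under the plate's centre, z up; pocket floor at z 8, walls to 24, flared lips to 35 mm. Long walls open over the middle 80 mm for fingers. Brass key 12 mm wide, top at 36, juts 22 mm in from the +x end wall. Home: mould axes parallel to the cradle's, its +x end at the key, origin 8 mm above cradle's.
Not all that is in view belongs to the job. Leave any red or white look-alike of the mould alone. There is more than one size of the cradle; the one meant has the size given above.

How it is judged:
By the outcome, as a careful person would: the job done as asked, in the order asked, and still so for the second after the job is handed in, with the robot touching nothing.
It also fails if it takes over 42 s, if anything falls off the work surface, if the arm or the gripper's body presses on something with over 40 N, if the wrist force passes 120 N, or if a joint passes its speed limit or range.

## Working session

There is one attempt and no reset: what is moved stays moved. The work goes in short steps, Python scripts to look and compute and a shell command to move; the robot and the scene stay as the last step left them, time stands still between calls to the robot, and variables do not carry over. Pictures are saved under pics/ and viewed, and the job is handed in when it is done.

```bash
mkdir -p pics; ls; python3 - <<'E'
from rig import *
import cv2
print(read_state(), hold_point_z)
for n in ("scene","top"):
    c=camera(n); cv2.imwrite(f"pics/{n}0.png",c["img"])
    print(n,{k:v for k,v in c.items() if k!="img"})
    for q in ("mould","plain_mould","cradle"):
        print(q,[(b["rect"],round(b["conf"],2)) for b in boxes_of(c,q)])
    print([(b["pixel"],round(b["conf"],2)) for b in spot_point(c,"mould_notch")])
E
```

```text
pics
{'time': 0.0, 'qpos': array([ 1.42161748e+00,  2.55724513e-01,  1.06995603e-01, -4.40024322e-04,
       -1.42390859e+00, -2.84571076e-01]), 'qvel': array([-0.00035067,  0.00146767,  0.00039769, -0.0012728 ,  0.00086935,
       -0.00211598]), 'joint_torque': array([ 5.78143736e-04, -3.86628127e+01,  2.37938690e+01,  5.36511049e+00,
       -6.03089284e-03, -6.23162364e-06]), 'tool_pos': array([0.23091585, 0.49862559, 0.23040942]), 'ee_rot': array([ 0.15151686, -0.69042783,  0.1528366 ,  0.69064681]), 'force': array([-0.26265229,  0.06196843, -0.33157178]), 'wrist_torque': array([ 0.00838714, -0.03066568, -0.00314804]), 'grip_width': 0.08525408398145673} 0.0187
scene {'fovy': 56.53969048790497, 'cx': 324.55692645069286, 'cy': 245.3166760022186, 'dist_coeffs': array([-0.03000079,  0.        ,  0.        ,  0.        ,  0.        ]), 'camera_from_world': array([[ 0.63364876,  0.7735421 ,  0.01103942, -0.30050191],
       [ 0.63975134, -0.51592363, -0.56968502, -0.17994786],
       [-0.43497986,  0.36804269, -0.82178897,  1.07431904],
       [ 0.        ,  0.        ,  0.        ,  1.
[... 429 characters left out ...]
3.2427201265277, 'cy': 241.81755890309321, 'dist_coeffs': array([-0.12199711,  0.        ,  0.        ,  0.        ,  0.        ]), 'camera_from_world': array([[-0.01346376, -0.99989865, -0.00462849,  0.07832591],
       [-0.99189504,  0.01394059, -0.12629287,  0.40777853],
       [ 0.1263446 ,  0.0028906 , -0.9919822 ,  1.07092197],
       [ 0.        ,  0.        ,  0.        ,  1.        ]]), 'shot': 2}
mould [([171.0, 319.7, 238.5, 354.6], 0.91), ([188.2, 156.9, 246.9, 220.0], 0.56)]
plain_mould [([279.8, 134.7, 335.7, 197.6], 0.97)]
cradle [([291.7, 216.2, 357.9, 334.9], 0.89), ([400.0, 157.0, 450.0, 239.3], 0.66)]
[([336.0, 173.5], 0.86), ([275.7, 185.1], 0.69), ([204.8, 199.8], 0.59)]
```

View pics/scene0.png

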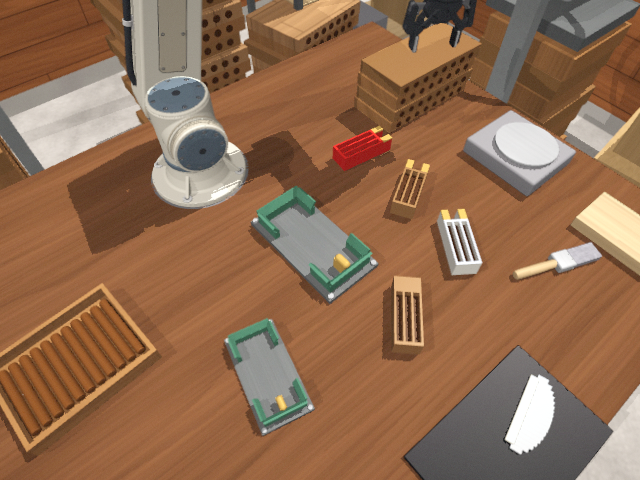

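View pics/top0.png

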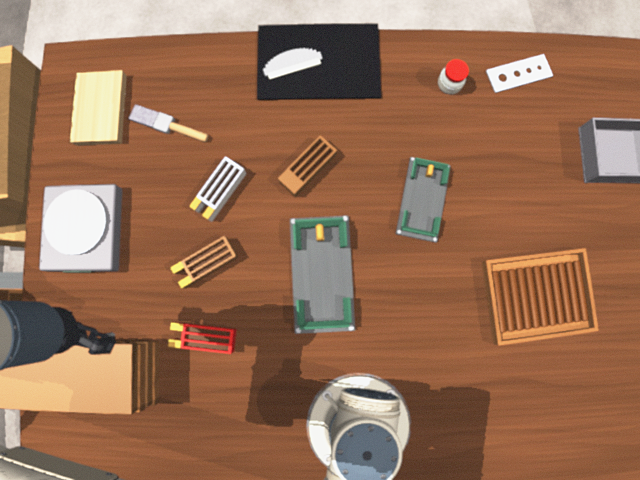

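The wooden notched mould is at about (203,262) in the top view with its horns to the left. The plain one is at (308,165). Two cradles show, at (323,275) and (425,198), so I'll measure their sizes next.

```bash
cat > h.py <<'E'
import numpy as np, cv2
def K(c):
    f=240/np.tan(np.radians(c["fovy"]/2)); return np.array([[f,0,c["cx"]],[0,f,c["cy"]],[0,0,1.]])
def p2w(c,px,z,T=None):  # px Nx2 (col,row) -> world at height z
    T=c["camera_from_world"] if T is None else T
    u=cv2.undistortPoints(np.array(px,float).reshape(-1,1,2),K(c),c["dist_coeffs"]).reshape(-1,2)
    R=T[:3,:3];o=-R.T@T[:3,3]
    d=np.c_[u,np.ones(len(u))]@R
    return o+d*((z-o[2])/d[:,2])[:,None]
def w2p(c,P,T=None):
    T=c["camera_from_world"] if T is None else T
    r,_=cv2.Rodrigues(T[:3,:3]);return cv2.projectPoints(np.array(P,float),r,T[:3,3],K(c),c["dist_coeffs"])[0].reshape(-1,2)
E
python3 - <<'E'
from rig import *
from h import *
import pickle
c=camera("top"); s=camera("scene"); pickle.dump((c,s),open("shots.pkl","wb"))
im=c["img"]
a=cv2.resize(im[225:300,155:255],None,fx=4,fy=4,interpolation=cv2.INTER_CUBIC)
b=cv2.resize(im[145:250,385:465],None,fx=4,fy=4,interpolation=cv2.INTER_CUBIC)
cv2.imwrite("pics/a.png",a);cv2.imwrite("pics/b.png",b)
for cam in(c,s):
  for q in ("mould","cradle","plain_mould"):
    for t in trace(cam,q):
        m=t["region"].astype(np.uint8)
        cnt=max(cv2.findContours(m,0,2)[0],key=cv2.contourArea)
        r=cv2.minAreaRect(cnt); box=cv2.boxPoints(r)
        w=p2w(cam,box,0.04 if q!="cradle" else 0.02)[:,:2]
        print(q,round(t["conf"],2),[round(float(x)) for x in t["rect"]],w.mean(0).round(3),np.linalg.norm(w-np.roll(w,1,0),axis=1).round(3)[:2])
  print([(p2w(cam,[b["pixel"][::-1]],0.04).round(3),round(b["conf"],2)) for b in spot_point(cam,"mould_notch")])
  print([(p2w(cam,[b["pixel"][::-1]],0.0).round(3),round(b["conf"],2)) for b in spot_point(cam,"cradle")])
  print([(p2w(cam,[b["pixel"][::-1]],0.0).round(3),round(b["conf"],2)) for b in spot_point(cam,"mould")])
E
```

```text
mould 0.95 [170, 319, 238, 355] [0.2  0.34] [0.146 0.055]
mould 0.77 [190, 158, 247, 221] [0.531 0.309] [0.065 0.144]
mould 0.56 [175, 237, 237, 290] [0.366 0.338] [0.061 0.148]
cradle 0.85 [395, 159, 451, 239] [ 0.506 -0.156] [0.097 0.188]
cradle 0.68 [290, 216, 352, 331] [0.339 0.077] [0.26  0.136]
plain_mould 0.56 [280, 138, 337, 197] [0.582 0.106] [0.058 0.143]
[(array([[0.206, 0.401, 0.04 ]]), 0.9), (array([[0.498, 0.35 , 0.04 ]]), 0.75), (array([[0.58 , 0.102, 0.04 ]]), 0.32)]
[(array([[0.335, 0.073, 0.   ]]), 0.92), (array([[ 0.51 , -0.161,  0.   ]]), 0.59)]
[(array([[0.198, 0.338, 0.   ]]), 0.91), (array([[0.363, 0.335, 0.   ]]), 0.64), (array([[0.535, 0.314, 0.   ]]), 0.64)]
mould 0.77 [391, 156, 431, 219] [0.375 0.326] [0.053 0.177]
mould 0.76 [332, 126, 393, 172] [0.213 0.33 ] [0.085 0.168]
mould 0.68 [437, 207, 481, 275] [0.541 0.3  ] [0.169 0.075]
cradle 0.81 [247, 185, 376, 306] [0.335 0.08 ] [0.281 0.172]
cradle 0.65 [225, 322, 312, 434] [ 0.514 -0.162] [0.189 0.106]
plain_mould 0.6 [388, 278, 422, 354] [0.591 0.1  ] [0.157 0.062]
[(array([[0.496, 0.346, 0.04 ]]), 0.92), (array([[0.346, 0.387, 0.04 ]]), 0.71), (array([[0.209, 0.396, 0.04 ]]), 0.71)]
[(array([[ 0.513, -0.159,  0.   ]]), 0.96), (array([[0.328, 0.078, 0.   ]]), 0.59), (array([[0.318, 0.427, 0.   ]]), 0.19)]
[(array([[0.532, 0.322, 0.   ]]), 0.96), (array([[0.204, 0.343, 0.   ]]), 0.75)]
```

View pics/a.png

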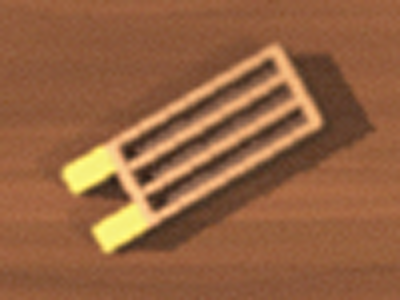

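View pics/b.png

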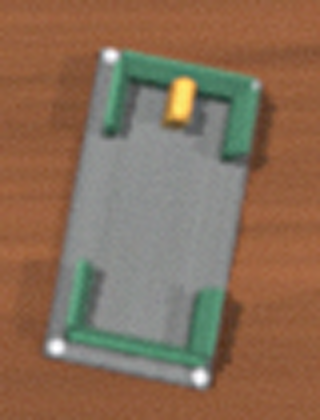

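```bash
python3 - <<'E'
from h import *
import pickle
c,s=pickle.load(open("shots.pkl","rb"))
def un(p,off): return (np.array(p,float)+.5)/4-.5+off
m=p2w(c,un([(62,175),(108,253),(323,120),(278,42)],(155,225)),0.04)[:,:2]
k=p2w(c,un([(110,55),(256,87),(202,377),(55,345)],(385,145)),0.009)[:,:2]
for n,w in(("mould",m),("cradle",k)):
    f=(w[0]+w[1])/2;r=(w[2]+w[3])/2
    print(n,w.mean(0).round(4),"yaw",np.degrees(np.arctan2(*(f-r)[::-1])).round(1),np.linalg.norm(f-r).round(3),np.linalg.norm(w[0]-w[1]).round(3),np.linalg.norm(w[2]-w[3]).round(3))
from scipy.spatial.transform import Rotation as R
q=[0.15151686, -0.69042783,  0.1528366 ,  0.69064681]
print(R.from_quat(q,scalar_first=True).as_matrix().round(3))
E
```

```text
mould [0.3668 0.3407] yaw 121.1 0.141 0.051 0.051
cradle [ 0.5095 -0.1611] yaw -13.0 0.176 0.088 0.086
[[-0.001 -0.42  -0.907]
 [-0.002 -0.907  0.42 ]
 [-1.     0.002 -0.   ]]
```

The right-hand cradle is the 186 x 96 one: its dots are 176 x 88 mm apart, and the other cradle is about 260 x 136. It lies at (0.5095, -0.161) with yaw -13°. The mould lies at (0.367, 0.341) with yaw 121°. I'll move over the mould and turn the tool -34°.

```bash
python3 -m jog '[[[0.027,-0.032,0],[0,0,-7]],[[0.054,-0.063,0],[0,0,-14]],[[0.082,-0.095,-0.005],[0,0,-21]],[[0.109,-0.126,-0.02],[0,0,-28]],[[0.136,-0.158,-0.03],[0,0,-34]]]' 0.0854 40
python3 -m jog '[[[0,0,0],[0,0,0]],[[0,0,0],[0,0,0]],[[0,0,0],[0,0,0]],[[0,0,0],[0,0,0]],[[0,0,0],[0,0,0]]]'
python3 - <<'E'
from rig import *
from h import *
import pickle
from scipy.spatial.transform import Rotation as R
s=read_state(); c=camera("wrist"); print(s["tool_pos"],R.from_quat(s["ee_rot"],scalar_first=True).as_matrix().round(3),s["qpos"].round(2))
pickle.dump((s,c),open("w1.pkl","wb")); cv2.imwrite("pics/w1.png",c["img"]); print(c["mount"].round(3),c["fovy"])
M=np.eye(4);M[:3,:3]=R.from_quat(s["ee_rot"],scalar_first=True).as_matrix();M[:3,3]=s["tool_pos"]
T=np.linalg.inv(M@c["mount"])
print([(b["pixel"],p2w(c,[b["pixel"][::-1]],0.04,T).round(4),round(b["conf"],2)) for b in spot_point(c,"mould_notch")])
print([(b["pixel"],p2w(c,[b["pixel"][::-1]],0.0,T).round(4),round(b["conf"],2)) for b in spot_point(c,"mould")])
a=np.radians(121.1);ax=np.array([np.cos(a),np.sin(a)]);ay=np.array([-ax[1],ax[0]])
P=[np.r_[np.array([.3668,.3407])+x*ax+y*ay,.04] for x,y in((.07,.026),(.07,-.026),(-.07,-.026),(-.07,.026))]
print(w2p(c,P,T).round(1))
E
```

```text
time: 1.7
tool_pos: [0.3678, 0.3397, 0.2007]
ee_rot: [0.349, -0.615, 0.349, 0.615]
force: [0.9, -0.8, -0.2]
grip_width: 0.0854
time: 2.2
tool_pos: [0.3667, 0.3419, 0.2015]
ee_rot: [0.347, -0.616, 0.347, 0.616]
force: [0.3, 0.4, -0.4]
grip_width: 0.0854
[0.36669437 0.34193274 0.20149504] [[ 0.    -0.855 -0.519]
 [ 0.    -0.519  0.855]
 [-1.    -0.     0.   ]] [ 1.06  0.17 -0.08 -0.   -1.32 -0.52]
[[-0.001 -0.268  0.963 -0.143]
 [ 1.     0.     0.001  0.   ]
 [-0.     0.963  0.268 -0.067]
 [ 0.     0.     0.     1.   ]] 60.091305891387904
[([372.8, 447.6], array([[0.2055, 0.3994, 0.04  ]]), 0.9), ([138.4, 171.4], array([[0.4898, 0.3464, 0.04  ]]), 0.86), ([290.8, 320.3], array([[0.3369, 0.391 , 0.04  ]]), 0.83)]
[([306.9, 472.2], array([[0.2016, 0.3472, 0.    ]]), 0.62), ([206.6, 317.7], array([[0.3698, 0.3412, 0.    ]]), 0.6), ([74.5, 155.8], array([[0.5349, 0.3164, 0.    ]]), 0.59)]
[[353.5 304.3]
 [288.2 304.1]
 [284.7 121.4]
 [358.1 121.7]]
```

View pics/w1.png

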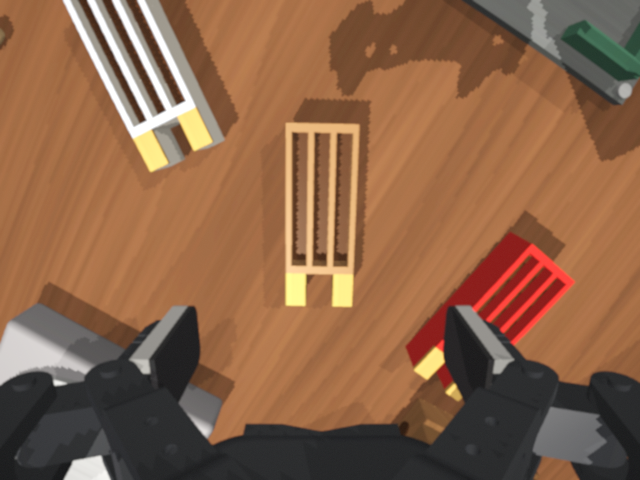

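The wrist view shows the notched mould under the tool, with corners at about (286,123), (359,124), (353,306) and (287,306). That is within 2 px of the projected pose, so I'll descend.

```bash
python3 -m jog '[[[0,0,-0.03],[0,0,0]],[[0,0,-0.06],[0,0,-0.4]],[[0,0,-0.09],[0,0,-0.4]],[[0,0,-0.12],[0,0,-0.4]],[[0,0,-0.14],[0,0,-0.4]]]'
python3 -m jog '[[[0,0,-0.02],[0,0,0]],[[0,0,-0.035],[0,0,0]],[[0,0,-0.05],[0,0,0]],[[0,0,-0.056],[0,0,0]],[[0,0,-0.056],[0,0,0]]]'
```

```text
time: 2.85
tool_pos: [0.3663, 0.3404, 0.0593]
ee_rot: [0.349, -0.615, 0.35, 0.615]
force: [0.2, 1.0, 0.1]
grip_width: 0.0854
time: 3.35
tool_pos: [0.3668, 0.3408, 0.0047]
ee_rot: [-0.349, 0.615, -0.35, -0.615]
force: [0.1, -0.4, -0.5]
grip_width: 0.0853
```

```bash
python3 -m jog '[[[0,0,0],[0,0,0]],[[0,0,0],[0,0,0]],[[0,0,0],[0,0,0]],[[0,0,0],[0,0,0]],[[0,0,0],[0,0,0]]]' 0.03 60
python3 -m jog '[[[0,0,0],[0,0,0]],[[0,0,0],[0,0,0]],[[0,0,0],[0,0,0]],[[0,0,0],[0,0,0]],[[0,0,0],[0,0,0]]]'
python3 - <<'E'
from rig import *
import cv2
c=camera("wrist");cv2.imwrite("pics/w2.png",c["img"]);print(read_state()["tool_pos"])
E
```

```text
time: 3.85
tool_pos: [0.3678, 0.3419, 0.0064]
ee_rot: [-0.35, 0.615, -0.349, -0.615]
force: [-1.2, 0.1, 5.7]
grip_width: 0.0515
time: 4.35
tool_pos: [0.3678, 0.3419, 0.0064]
ee_rot: [-0.35, 0.615, -0.349, -0.615]
force: [-0.5, 0.7, 5.6]
grip_width: 0.0513
[0.3677704  0.3419397  0.00641069]
```

View pics/w2.png

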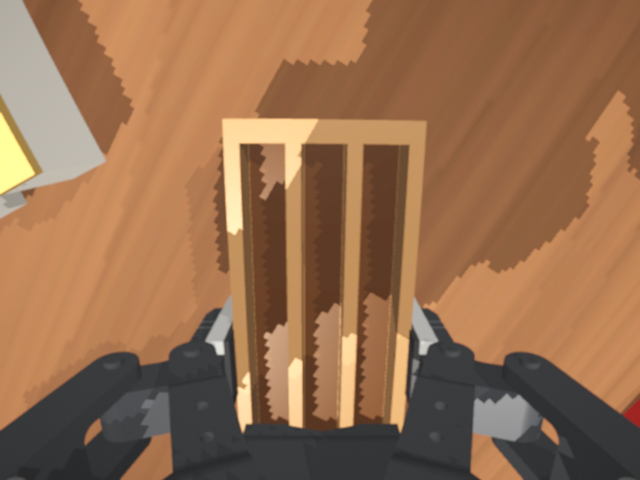

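Gripped at 51 mm opening. The wrist view shows the rear edge level at row 120 and the block square between the pads. Lifting now.

```bash
python3 -m jog '[[[0,0,0.01],[0,0,0]],[[0,0,0.03],[0,0,0]],[[0,0,0.06],[0,0,0]],[[0,0,0.09],[0,0,0]],[[0,0,0.12],[0,0,0]]]'
python3 -m jog '[[[0,0,0.03],[0,0,0]],[[0,0,0.03],[0,0,0]],[[0,0,0.03],[0,0,0]],[[0,0,0.03],[0,0,0]],[[0,0,0.03],[0,0,0]]]'
python3 - <<'E'
from rig import *
from h import *
from scipy.spatial.transform import Rotation as R
import cv2
s=read_state();c=camera("wrist");cv2.imwrite("pics/w3.png",c["img"]);print(s["tool_pos"],s["ee_rot"],s["wrist_torque"],s["force"],s["grip_width"])
# expected rear-top edge in tool frame: x (along fingers) = .0064-.04 ; z = -.07? tool z -> world (-.519,.855)=mould +x
T=np.linalg.inv(c["mount"])
for dz in(-.003,0,.003):
    print(dz,w2p(c,[[-.0336,.026,-.07+dz],[-.0336,-.026,-.07+dz]],T).round(1))
E
```

```text
time: 4.9
tool_pos: [0.3665, 0.3402, 0.1263]
ee_rot: [0.349, -0.614, 0.35, 0.615]
force: [-0.3, 0.5, -2.0]
grip_width: 0.0512
time: 5.4
tool_pos: [0.3665, 0.3402, 0.1539]
ee_rot: [0.349, -0.614, 0.351, 0.615]
force: [-0.6, 0.1, -2.8]
grip_width: 0.051
[0.36649585 0.34024312 0.15385344] [ 0.34853424 -0.61445413  0.35072284  0.61478735] [ 0.01109052  0.00824151 -0.01823567] [-0.61040889  0.06395448 -2.77574229] 0.05100876374929165
-0.003 [[422.  104.7]
 [216.4 104.7]]
0 [[421.4 116.9]
 [217.  116.9]]
0.003 [[420.8 129. ]
 [217.7 128.9]]
```

View pics/w3.png

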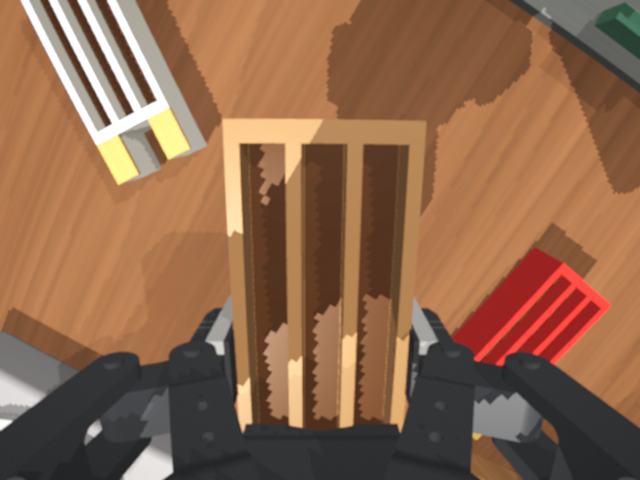

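The mould is held firmly (wrist force about -2.8 N in z). Moving over to the cradle with a -134° turn.

```bash
python3 -m jog '[[[0.007,-0.025,0],[0,0,-6.7]],[[0.014,-0.05,0],[0,0,-13.4]],[[0.021,-0.075,0],[0,0,-20.1]],[[0.028,-0.1,0],[0,0,-26.8]],[[0.036,-0.125,0],[0,0,-33.5]]]'
python3 -m jog '[[[0.007,-0.025,0],[0,0,-6.7]],[[0.014,-0.05,0],[0,0,-13.4]],[[0.021,-0.075,0],[0,0,-20.1]],[[0.028,-0.1,0],[0,0,-26.8]],[[0.036,-0.125,0],[0,0,-33.5]]]'
python3 -m jog '[[[0.007,-0.025,0],[0,0,-6.7]],[[0.014,-0.05,0],[0,0,-13.4]],[[0.021,-0.075,0],[0,0,-20.1]],[[0.028,-0.1,0],[0,0,-26.8]],[[0.036,-0.125,0],[0,0,-33.5]]]'
python3 -m jog '[[[0.007,-0.025,0],[0,0,-6.7]],[[0.014,-0.05,0],[0,0,-13.4]],[[0.021,-0.075,0],[0,0,-20.1]],[[0.028,-0.1,0],[0,0,-26.8]],[[0.035,-0.125,0],[0,0,-33.4]]]'
python3 -m jog '[[[0,0,0],[0,0,0]],[[0,0,0],[0,0,0]],[[0,0,0],[0,0,0]],[[0,0,0],[0,0,0]],[[0,0,0],[0,0,0]]]'
python3 - <<'E'
from rig import *
from h import *
import pickle
from scipy.spatial.transform import Rotation as R
s=read_state();w=camera("wrist");c=camera("top");sc=camera("scene")
pickle.dump((s,w,c,sc),open("w4.pkl","wb"))
cv2.imwrite("pics/w4.png",w["img"]);cv2.imwrite("pics/t4.png",cv2.resize(c["img"][100:300,330:530],None,fx=3,fy=3,interpolation=cv2.INTER_CUBIC))
cv2.imwrite("pics/s4.png",cv2.resize(sc["img"][240:480,140:400],None,fx=2.4,fy=2.4,interpolation=cv2.INTER_CUBIC))
M=R.from_quat(s["ee_rot"],scalar_first=True).as_matrix()
print(s["tool_pos"],M.round(4),np.degrees(np.arctan2(M[1,2],M[0,2])),s["qpos"].round(2))
E
```

```text
time: 5.95
tool_pos: [0.4029, 0.2148, 0.1546]
ee_rot: [0.512, -0.487, 0.514, 0.487]
force: [-0.3, 0.4, -3.0]
grip_width: 0.0512
time: 6.45
tool_pos: [0.4389, 0.0898, 0.1547]
ee_rot: [0.631, -0.318, 0.632, 0.318]
force: [0.6, 0.1, -2.4]
grip_width: 0.0513
time: 6.95
tool_pos: [0.4748, -0.0351, 0.1546]
ee_rot: [0.696, -0.123, 0.697, 0.123]
force: [0.0, 0.6, -3.0]
grip_width: 0.0514
time: 7.45
tool_pos: [0.5099, -0.16, 0.1544]
ee_rot: [0.702, 0.083, 0.703, -0.083]
force: [0.9, 0.2, -3.9]
grip_width: 0.0515
time: 7.95
tool_pos: [0.5101, -0.1583, 0.1554]
ee_rot: [0.703, 0.081, 0.702, -0.08]
force: [0.1, -0.3, -2.1]
grip_width: 0.0513
[ 0.51009658 -0.15828534  0.15537553] [[ 1.000e-04  2.262e-01  9.741e-01]
 [ 1.000e-04  9.741e-01 -2.262e-01]
 [-1.000e+00  1.000e-04  1.000e-04]] -13.074746293420729 [-0.01  0.26 -0.08 -0.   -1.23 -1.79]
```

View pics/w4.png

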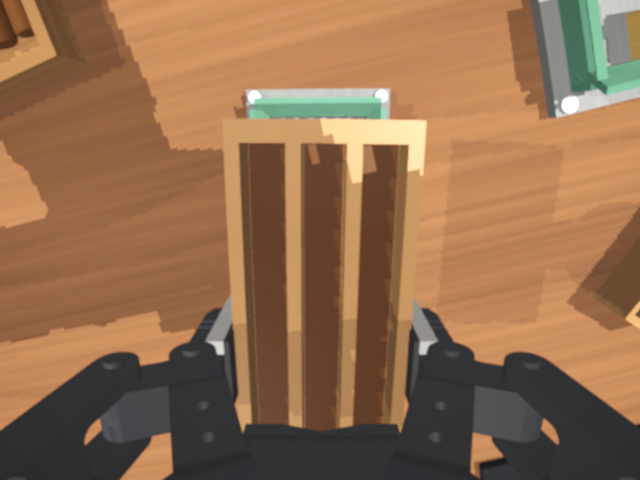

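View pics/t4.png

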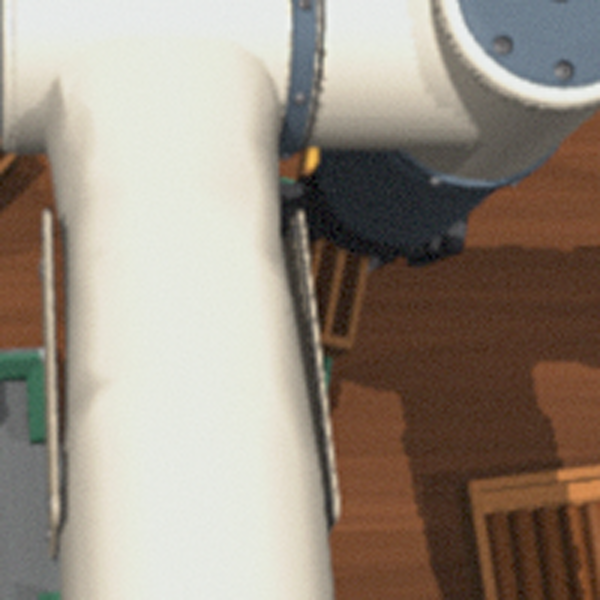

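View pics/s4.png

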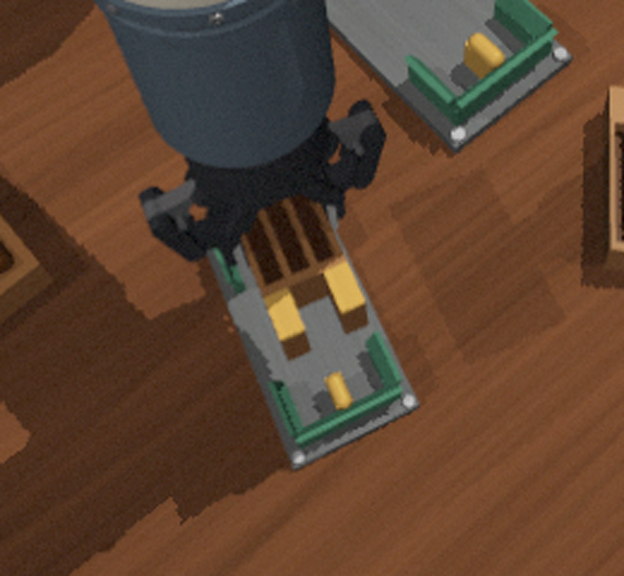

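The scene view shows the notch and horns facing the cradle's brass key, with the mould parallel to the cradle. I'll check the offsets in the wrist view, using the rear screws at (254,97) and (382,96) and the mould's rear edge at row 120.

```bash
python3 - <<'E'
from h import *
import pickle
s,w,c,sc=pickle.load(open("w4.pkl","rb"))
from scipy.spatial.transform import Rotation as R
g=cv2.cvtColor(w["img"],cv2.COLOR_BGR2GRAY)
print(cv2.imwrite("pics/w4z.png",cv2.resize(w["img"][75:160,210:440],None,fx=3.4,fy=3.4,interpolation=cv2.INTER_CUBIC)))
# work in tool frame with "height" -x : use T as camera_from_tool, rotate so z=-x_tool
A=np.array([[0,0,1,0],[0,1,0,0],[-1,0,0,0],[0,0,0,1.]]) # aligned: X=tool z, Y=tool y, Z=-tool x
T=np.linalg.inv(A@w["mount"])
zt=0.1545
print("mould rear top corners",p2w(w,[(223,119.5),(426,120.5)],.0336,T).round(4))
print("screws",p2w(w,[(254,97),(382,96)],-zt+.009,T).round(4))
S0=pickle.load(open("shots.pkl","rb"))[1]
cv2.imwrite("pics/s0z.png",cv2.resize(S0["img"][310:445,210:330],None,fx=5,fy=5,interpolation=cv2.INTER_CUBIC)[:600])
E
```

```text
True
mould rear top corners [[-0.0704 -0.025   0.0336]
 [-0.0702  0.0267  0.0336]]
screws [[-0.0882 -0.0447 -0.1455]
 [-0.0888  0.0403 -0.1455]]
```

View pics/w4z.png

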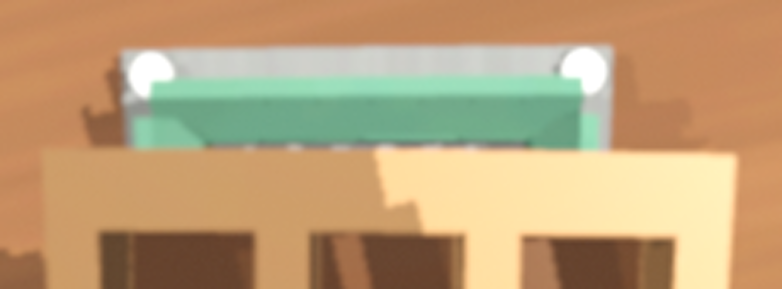

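View pics/s0z.png

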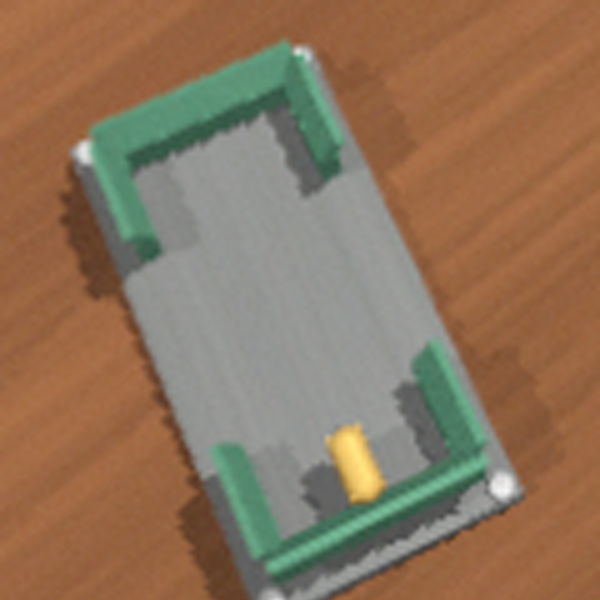

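```bash
python3 - <<'E'
from h import *
import pickle
S=pickle.load(open("shots.pkl","rb"))[1]
px=(np.array([(272,597),(503,485),(305,52),(83,153)],float)+.5)/5-.5+(210,310)
w=p2w(S,px,.009)[:,:2]; f=(w[0]+w[1])/2;r=(w[2]+w[3])/2
print(w.mean(0),np.degrees(np.arctan2(*(f-r)[::-1])),np.linalg.norm(f-r),np.linalg.norm(w[0]-w[1]),np.linalg.norm(w[2]-w[3]))
# held mould in the scene view, from shot 4: notch inner corners etc.
s,wr,c,sc=pickle.load(open("w4.pkl","rb"))
a=np.radians(-13.07);ax=np.array([np.cos(a),np.sin(a)]);ay=np.array([-ax[1],ax[0]])
o=np.array([.5099,-.1594])
P=[np.r_[o+x*ax+y*ay,.155+.0336] for x,y in((.07,-.026),(.07,-.011),(.07,.011),(.07,.026))]
p=w2p(sc,P); print(p, (p-(140,240)+.5)*2.4-.5)
cv2.imwrite("pics/s4z.png",cv2.resize(sc["img"][330:440,235:320],None,fx=5.4,fy=5.4,interpolation=cv2.INTER_CUBIC))
E
```

```text
[ 0.50877019 -0.16003837] -12.549600161529812 0.17649639893296099 0.08388968952306061 0.08905023552297812
[[256.73819238 381.09621547]
 [267.11838015 376.29010055]
 [282.11845313 369.337503  ]
 [292.19437258 364.66235674]] [[280.87166171 339.33091713]
 [305.78411237 327.79624132]
 [341.7842875  311.11000719]
 [365.9664942  299.88965617]]
```

View pics/s4z.png

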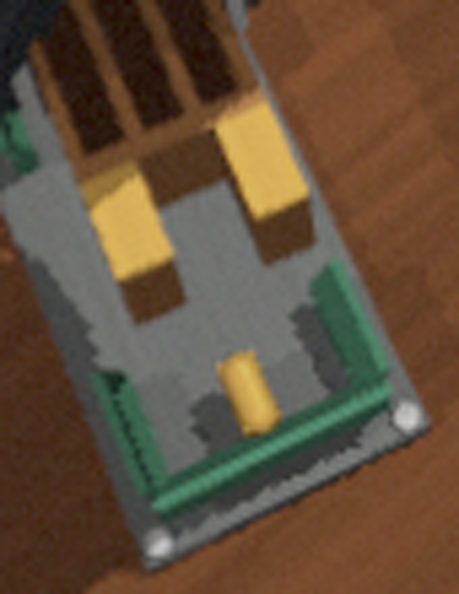

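Three views give small offsets that disagree by a few millimetres, all inside the 5 mm clearance. I'll correct by (-1.3, -1.2) mm, descend to just above the lips, and look again.

```bash
python3 -m jog '[[[-0.001,-0.001,-0.02],[0,0,0]],[[-0.0013,-0.0012,-0.045],[0,0,0.1]],[[-0.0013,-0.0012,-0.07],[0,0,0.1]],[[-0.0013,-0.0012,-0.09],[0,0,0.1]],[[-0.0013,-0.0012,-0.099],[0,0,0.1]]]'
python3 -m jog '[[[0,0,0],[0,0,0]],[[0,0,0],[0,0,0]],[[0,0,0],[0,0,0]],[[0,0,0],[0,0,0]],[[0,0,0],[0,0,0]]]'
python3 - <<'E'
from rig import *
from h import *
import pickle
s=read_state();w=camera("wrist");sc=camera("scene")
pickle.dump((s,w,sc),open("w5.pkl","wb")); print(s["tool_pos"])
cv2.imwrite("pics/w5z.png",cv2.resize(w["img"][60:260,200:440],None,fx=3,fy=3,interpolation=cv2.INTER_CUBIC))
cv2.imwrite("pics/s5z.png",cv2.resize(sc["img"][330:440,225:325],None,fx=5.4,fy=5.4,interpolation=cv2.INTER_CUBIC))
E
```

```text
time: 8.6
tool_pos: [0.5076, -0.1599, 0.0544]
ee_rot: [0.701, 0.08, 0.704, -0.08]
force: [-1.1, 0.3, -1.4]
grip_width: 0.051
time: 9.1
tool_pos: [0.5093, -0.1601, 0.057]
ee_rot: [0.703, 0.08, 0.702, -0.08]
force: [0.0, 0.1, -2.8]
grip_width: 0.0511
[ 0.50927    -0.1601376   0.05695275]
```

View pics/w5z.png

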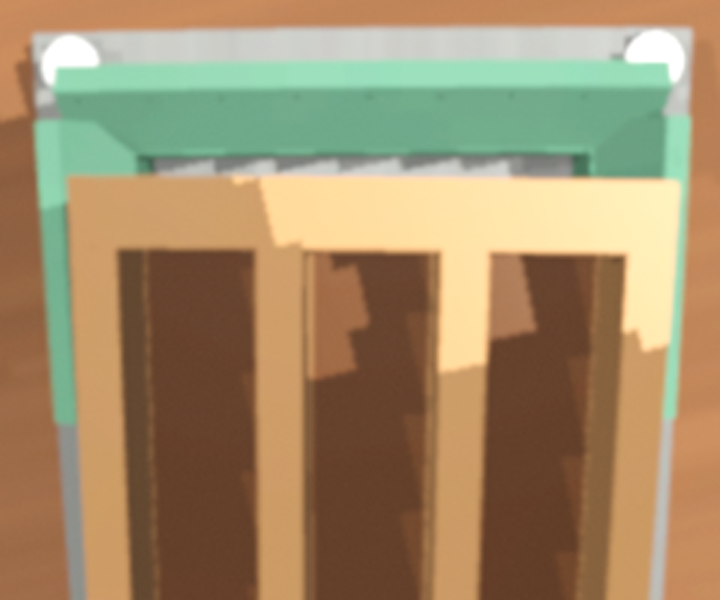

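View pics/s5z.png

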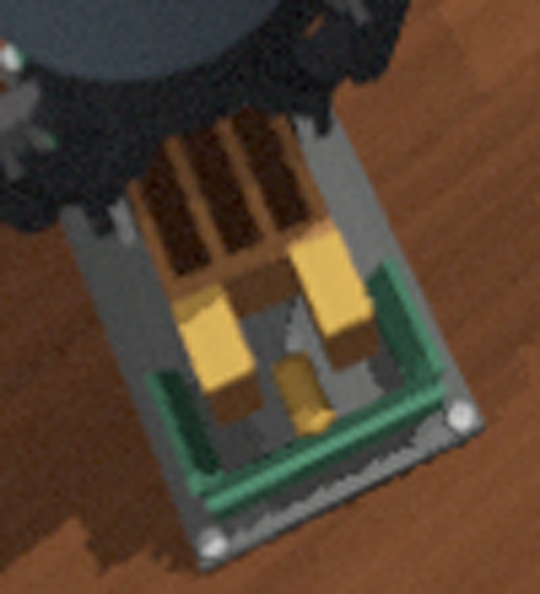

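```bash
python3 - <<'E'
from h import *
import pickle
s,w,sc=pickle.load(open("w5.pkl","rb"))
A=np.array([[0,0,1,0],[0,1,0,0],[-1,0,0,0],[0,0,0,1.]])
T=np.linalg.inv(A@w["mount"])
un=lambda p:(np.array(p,float)+.5)/3-.5+(200,60)
m=p2w(w,un([(68,178),(680,181)]),.0336,T); 
for zt in(.0555,.057):
  k=p2w(w,un([(70,62),(655,55)]),-zt+.009,T)
  for n,q in(("m",m),("k",k)): print(n,q.round(4),q.mean(0).round(4),np.degrees(np.arctan2(-(q[1]-q[0])[0],(q[1]-q[0])[1])).round(2))
us=lambda p:(np.array(p,float)+.5)/5.4-.5+(225,330)
# scene: front screws -> and horn tip corners
k=p2w(sc,us([(213,543),(460,414)]),.009); m=p2w(sc,us([(208,393),(254,373),(332,338),(374,308)]),.0555+.0336)
print(k.round(4),m.round(4))
a=np.radians(-12.7);R=np.array([[np.cos(a),np.sin(a)],[-np.sin(a),np.cos(a)]])
print("cradle-frame diff", R@(m[:,:2].mean(0)-k[:,:2].mean(0)), "want -0.018,0")
E
```

```text
m [[-0.0706 -0.0252  0.0336]
 [-0.0704  0.0268  0.0336]] [-0.0705  0.0008  0.0336] -0.23
k [[-0.0885 -0.0426 -0.0465]
 [-0.0895  0.0419 -0.0465]] [-0.089  -0.0004 -0.0465] 0.68
m [[-0.0706 -0.0252  0.0336]
 [-0.0704  0.0268  0.0336]] [-0.0705  0.0008  0.0336] -0.23
k [[-0.0886 -0.0429 -0.048 ]
 [-0.0897  0.0422 -0.048 ]] [-0.0891 -0.0004 -0.048 ] 0.68
[[ 0.5866 -0.221   0.009 ]
 [ 0.6038 -0.1386  0.009 ]] [[ 0.5719 -0.2024  0.0891]
 [ 0.5755 -0.1891  0.0891]
 [ 0.5815 -0.166   0.0891]
 [ 0.5822 -0.1514  0.0891]]
cradle-frame diff [-0.01762223 -0.00131072] want -0.018,0
```

The wrist and scene views put the lateral error on opposite sides (-1.2 and +1.3 mm), so I leave the position as it is. The wrist view shows about 0.7° of yaw error, so I turn +0.6° and lower slowly.

```bash
python3 -m jog '[[[0,0,-0.003],[0,0,0.6]],[[0,0,-0.010],[0,0,0.6]],[[0,0,-0.017],[0,0,0.6]],[[0,0,-0.024],[0,0,0.6]],[[0,0,-0.029],[0,0,0.6]]]'
python3 -m jog '[[[0,0,-0.003],[0,0,0]],[[0,0,-0.005],[0,0,0]],[[0,0,-0.007],[0,0,0]],[[0,0,-0.009],[0,0,0]],[[0,0,-0.010],[0,0,0]]]'
python3 -m jog '[[[0,0,-0.001],[0,0,0]],[[0,0,-0.0015],[0,0,0]],[[0,0,-0.0015],[0,0,0]],[[0,0,-0.0015],[0,0,0]],[[0,0,-0.0015],[0,0,0]]]'
python3 - <<'E'
from rig import *
from h import *
s=read_state();w=camera("wrist");sc=camera("scene"); print(s["tool_pos"],s["force"])
cv2.imwrite("pics/w6.png",w["img"])
cv2.imwrite("pics/s6z.png",cv2.resize(sc["img"][330:440,225:325],None,fx=5.4,fy=5.4,interpolation=cv2.INTER_CUBIC))
E
```

```text
time: 9.7
tool_pos: [0.5083, -0.1601, 0.0262]
ee_rot: [0.702, 0.077, 0.703, -0.077]
force: [0.3, -0.3, -2.5]
grip_width: 0.0509
time: 10.2
tool_pos: [0.5089, -0.1601, 0.0172]
ee_rot: [0.703, 0.077, 0.703, -0.077]
force: [0.2, 0.4, -3.2]
grip_width: 0.0514
time: 10.7
tool_pos: [0.5089, -0.1602, 0.0159]
ee_rot: [0.703, 0.077, 0.703, -0.077]
force: [-0.3, -0.3, -1.9]
grip_width: 0.0512
[ 0.50892418 -0.16015071  0.01588107] [-0.32304703 -0.32487593 -1.94071364]
```

View pics/w6.png

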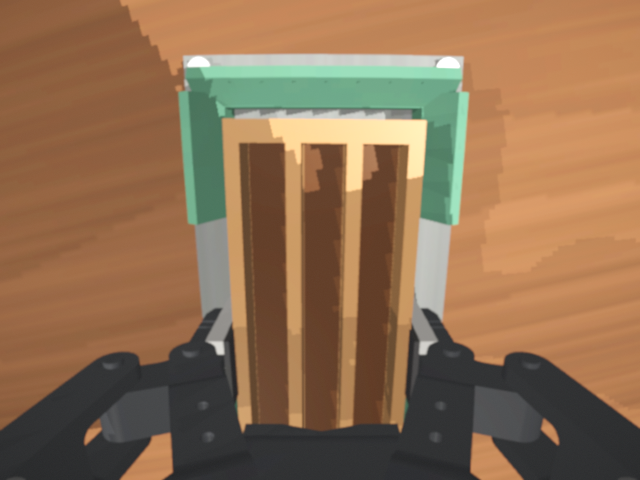

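View pics/s6z.png

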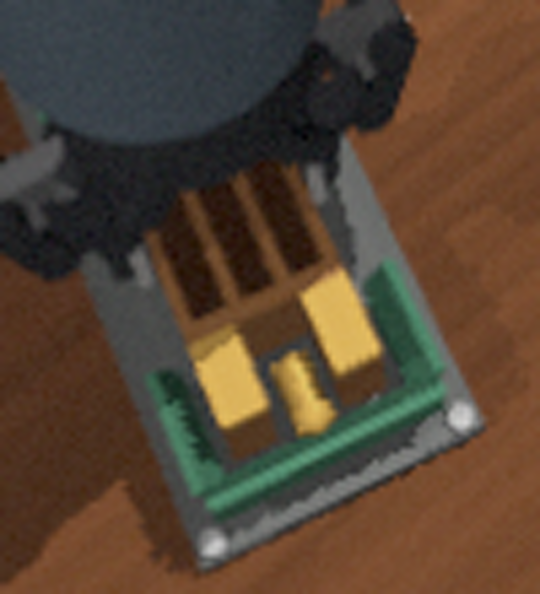

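The mould is straddling the key, well centred, with no contact force yet. I'll lower in 1 mm steps until it touches.

```bash
python3 -m jog '[[[0,0,-0.0005],[0,0,0]],[[0,0,-0.001],[0,0,0]],[[0,0,-0.001],[0,0,0]],[[0,0,-0.001],[0,0,0]],[[0,0,-0.001],[0,0,0]]]'
python3 -m jog '[[[0,0,-0.0005],[0,0,0]],[[0,0,-0.001],[0,0,0]],[[0,0,-0.001],[0,0,0]],[[0,0,-0.001],[0,0,0]],[[0,0,-0.001],[0,0,0]]]'
```

```text
time: 11.3
tool_pos: [0.5089, -0.1601, 0.0148]
ee_rot: [0.703, 0.077, 0.703, -0.077]
force: [0.1, 0.3, -2.5]
grip_width: 0.0511
time: 11.8
tool_pos: [0.5089, -0.1602, 0.0144]
ee_rot: [0.703, 0.077, 0.703, -0.077]
force: [-3.5, 2.6, 6.4]
grip_width: 0.0516
```

Contact came at TCP z 0.0144, exactly 8 mm above the height it had when the mould stood on the table. Releasing.

```bash
python3 -m jog '[[[0,0,0.0005],[0,0,0]],[[0,0,0.0005],[0,0,0]],[[0,0,0.0005],[0,0,0]],[[0,0,0.0005],[0,0,0]],[[0,0,0.0005],[0,0,0]]]' 0.07
python3 -m jog '[[[0,0,0],[0,0,0]],[[0,0,0],[0,0,0]],[[0,0,0],[0,0,0]],[[0,0,0],[0,0,0]],[[0,0,0],[0,0,0]]]'
python3 - <<'E'
from rig import *
from h import *
s=read_state();w=camera("wrist");sc=camera("scene"); print(s["tool_pos"],s["force"],s["grip_width"])
cv2.imwrite("pics/w7.png",w["img"])
cv2.imwrite("pics/s7z.png",cv2.resize(sc["img"][330:440,225:325],None,fx=5.4,fy=5.4,interpolation=cv2.INTER_CUBIC))
E
```

```text
time: 12.3
tool_pos: [0.5089, -0.1602, 0.0142]
ee_rot: [0.703, 0.077, 0.703, -0.077]
force: [-0.3, -0.2, -0.6]
grip_width: 0.0701
time: 12.8
tool_pos: [0.5088, -0.1601, 0.0143]
ee_rot: [0.703, 0.077, 0.703, -0.077]
force: [0.0, 0.2, -0.2]
grip_width: 0.0702
[ 0.50883397 -0.16013697  0.01428007] [ 0.00037916  0.2301979  -0.22157838] 0.07016673395227896
```

View pics/w7.png

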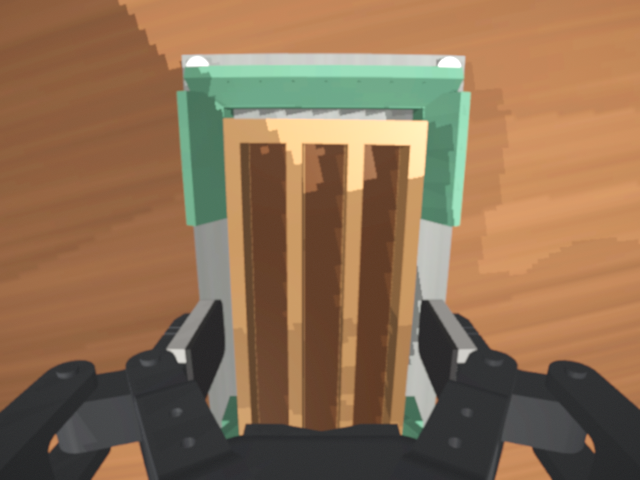

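View pics/s7z.png

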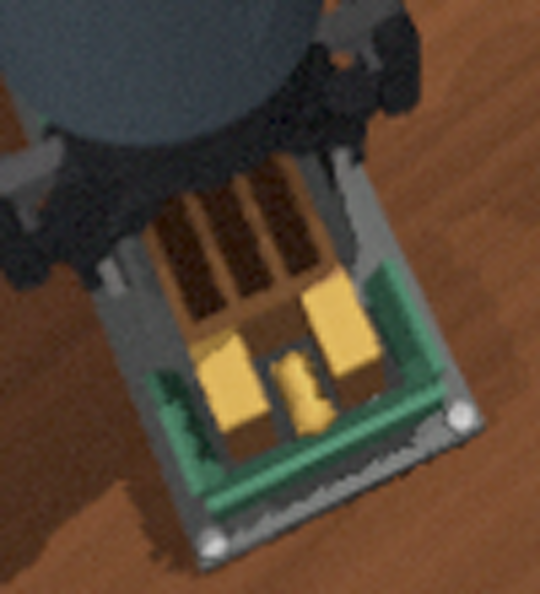

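The fingers are clear of the mould on both sides, and the horns sit either side of the key. Retreating straight up, then back out of the top camera's view.

```bash
python3 -m jog '[[[0,0,0.01],[0,0,0]],[[0,0,0.03],[0,0,0]],[[0,0,0.06],[0,0,0]],[[0,0,0.1],[0,0,0]],[[0,0,0.14],[0,0,0]]]'
python3 -m jog '[[[-0.01,0.04,0.03],[0,0,0]],[[-0.02,0.08,0.06],[0,0,0]],[[-0.04,0.12,0.06],[0,0,0]],[[-0.06,0.16,0.06],[0,0,0]],[[-0.08,0.2,0.06],[0,0,0]]]'
python3 -m jog '[[[0,0,0],[0,0,0]],[[0,0,0],[0,0,0]],[[0,0,0],[0,0,0]],[[0,0,0],[0,0,0]],[[0,0,0],[0,0,0]]]'
python3 - <<'E'
from rig import *
from h import *
c=camera("top");sc=camera("scene"); print(read_state()["tool_pos"])
cv2.imwrite("pics/s8.png",sc["img"]);cv2.imwrite("pics/t8.png",c["img"])
cv2.imwrite("pics/t8z.png",cv2.resize(c["img"][145:250,385:465],None,fx=5.5,fy=5.5,interpolation=cv2.INTER_CUBIC))
cv2.imwrite("pics/s8z.png",cv2.resize(sc["img"][315:440,215:325],None,fx=4.7,fy=4.7,interpolation=cv2.INTER_CUBIC))
for q in("plain_mould",): print([(b["rect"],round(b["conf"],2)) for b in boxes_of(c,q)])
E
```

```text
time: 13.4
tool_pos: [0.5084, -0.1602, 0.1564]
ee_rot: [0.703, 0.077, 0.703, -0.077]
force: [1.6, -0.5, -0.3]
grip_width: 0.0701
time: 13.9
tool_pos: [0.4279, 0.0411, 0.2154]
ee_rot: [0.703, 0.077, 0.702, -0.076]
force: [0.1, 0.6, -0.1]
grip_width: 0.0697
time: 14.4
tool_pos: [0.4291, 0.039, 0.2142]
ee_rot: [0.703, 0.077, 0.703, -0.077]
force: [-0.3, 1.0, 0.1]
grip_width: 0.0701
[0.42903802 0.03922184 0.21413794]
[([395.4, 157.6, 449.4, 239.5], 0.45)]
```

View pics/t8.png

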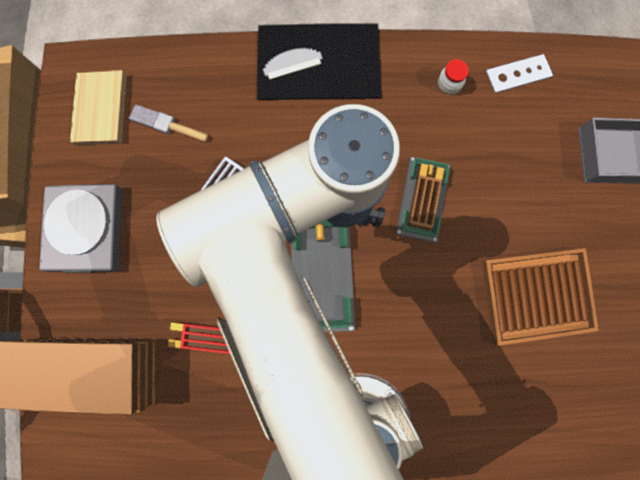

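View pics/t8z.png

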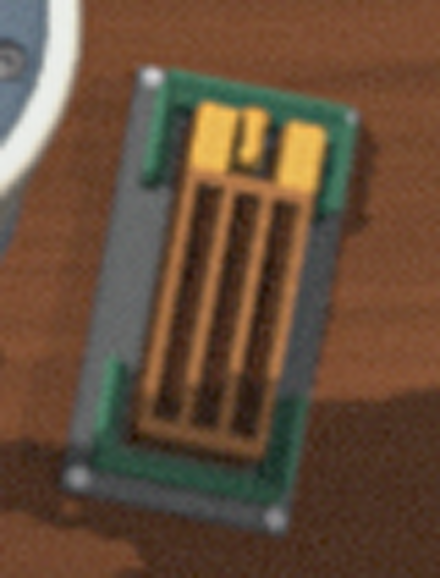

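View pics/s8z.png

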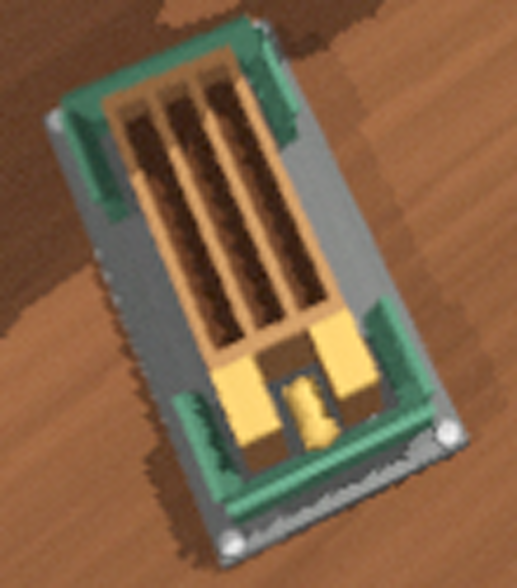

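The top and scene views show the mould inside the pocket, horns either side of the key, grooves up. I'll check numerically that it is fully down, and check the plain mould in the scene view.

```bash
python3 - <<'E'
from rig import *
from h import *
import pickle
c=camera("top");sc=camera("scene")
t=(np.array([(197,100),(326,122),(264,457),(140,434)],float)+.5)/5.5-.5+(385,145)
s=(np.array([(242,447),(380,383),(233,50),(104,103)],float)+.5)/4.7-.5+(215,315)
for z in(.040,.048,.056):
  a=p2w(c,t,z)[:,:2];b=p2w(sc,s,z)[:,:2]
  for w in(a,b): 
    f=(w[0]+w[1])/2;r=(w[2]+w[3])/2
    print(z,w.mean(0).round(4),np.degrees(np.arctan2(*(f-r)[::-1])).round(1),np.linalg.norm(f-r).round(4),np.linalg.norm(w[0]-w[1]).round(4))
S0=pickle.load(open("shots.pkl","rb"))[1]
d=cv2.absdiff(S0["img"],sc["img"])[270:360,380:435].max(2); print("plain region diff mean",d.mean(),np.percentile(d,99))
E
```

```text
0.04 [ 0.5104 -0.162 ] -12.5 0.1432 0.0544
0.04 [ 0.5084 -0.1602] -13.5 0.1403 0.0517
0.048 [ 0.5086 -0.1603] -12.5 0.1422 0.054
0.048 [ 0.5112 -0.1612] -13.5 0.1388 0.0511
0.056 [ 0.5068 -0.1586] -12.5 0.1411 0.0536
0.056 [ 0.514  -0.1622] -13.5 0.1373 0.0506
plain region diff mean 3.7965656565656567 10.510000000000218
```

View pics/s8.png

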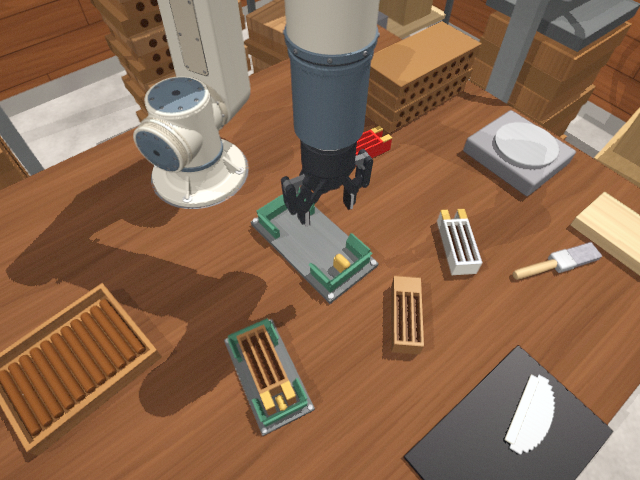

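```bash
python3 -c "
from rig import *
print(job_done())"
```

```text
the job is handed in; nothing more can be done
None
```

The notched mould is in the 186 x 96 mm green cradle, grooves up with its notch over the brass key, and released. I handed the job in at about 14.5 s on the robot's clock.

**Placing:** I turned the mould about -134° in the air and lowered it in 1 mm steps at the end. It touched down at a tool height of 14.4 mm, 8 mm above where I gripped it on the table, so it is on the cradle floor. The last force reading was about 6 N upward.

**Last checks:**
- **Seating:** After the arm withdrew, the top and scene pictures both show the horns either side of the key. Both fit a mould top 40–48 mm above the table, where home is 48 mm. That fit is only good to a few millimetres, so the touchdown height is the better evidence.
- **Plain mould:** Its part of the scene picture is unchanged. The arm hid it in the last top view, where the network mistook the seated mould for it, so the scene picture is the only check.

**Disagreements:** Before the final lowering, the wrist and scene views put the sideways error on opposite sides, -1.2 and +1.3 mm. Afterwards the top and scene views differ by about 1° in yaw and 3 mm in position. Both are inside the 5 mm clearance.

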